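# Centre the pointer spot with the mirror mount's two screws

### The arm

A 6-joint arm with a two-finger parallel gripper is mounted at the origin on a cart in front of the work surface, level with it; the furniture and walls round the work are solid. World frame = base frame: x ahead of the robot, y to its left, z up, the work surface at z = 0. Lengths are in m, angles in rad, forces in N, time in s.
With the tool pointing down it reaches from about 0.375 to 0.975 m from the base axis. Payload 3.8 kg.
Tool frame: the origin (TCP) lies midway between the tips of the shut fingers; the grasp point (between the pads) lies 19 mm behind it; z points along the fingers, y is the line along which they close (so a half turn about z gives the same grasp; the last joint's range is limited). The gripper opens to 85 mm and grips with 20 to 120 N. Pads are 22 mm wide; open, the fingers measure 114 mm over their backs; the gripper's body (76 mm by 85 mm) begins 54 mm behind the grasp point. The pads swing forward as they close: fully open they stand 13 mm farther back than shut.
Start: joints at [1.287, 0.264, 1.604, -0, 1.274, -0.037], TCP at [0.165, 0.655, 0.231] pointing down, gripper open.
Joint ranges: [-2.63, 2.63], [-0.94, 2.18], [0.31, 2.57], [-1.31, 4.45], [0, 2.66], [-2.55, 2.55]. Speed limits (rad/s): [2.57, 2.57, 3.14, 3.14, 3.14, 3.14].

### API

Orientations are given as a rotation vector (axis times angle).
In Python, from workcell import bot gives the robot as it stands.
- The arm moves only by the tool servo_tool, never from a script. Its argument "series" is a list of rows, each a list of 7 numbers: the shift along the world's x, y, z in units of 0.15 m (1.0 is 0.15 m), then the turn, a rotation vector about the world's x, y, z in units of 180 degrees (1.0 is 180 degrees), then the closure, from 0 (fully open) to 1 (shut). A call has 1 to 20 rows; each row is the pose to reach, as a shift and turn from the pose commanded when the call began, turning the shorter way round; what a row does not reach only later rows make up. A row lasts 1/10 s, in which the tool goes at most 50 mm and 8.59 degrees, less where a joint would pass 70% of its speed; a pose out of reach is approached as far as the arm can. A call with a number of a shift or a turn outside -1 to 1 is refused whole. A call with a gripper value outside its range is refused whole. The fingers move at their own pace and stop on an object; "newtons" is the grip in N (left out, the last holds). Time passes only in rows, so rows that repeat a pose let the fingers close. It gives the time, the measured TCP pose, the force, the opening and the grip force at its end, in the units of the state.
- bot.read_state(): the state, without advancing time (a new reading comes with each control period).
- bot.read_camera(name): name is "side" or "top" or "wrist"; returns the picture (384x512x3 uint8, red, green, blue); there is no depth.
- bot.camera_info(name): a dict with "vertical_fov" (degrees; the focal length in pixels is half the picture's height over the tangent of half this angle, whatever the lens; pixels are square), "cx", "cy" (the principal point, pixels), "dist" ([k1, k2, p1, p2, k3] as OpenCV has them; the pictures are not rectified), "R" (3x3) and "t" (3): a world point X has camera coordinates R X + t. Camera axes: x right, y down, z forward; pixel columns grow to the right and rows downward; lengths in m; the calibration is good to about 2 mm. A picture is of the moment at which its call begins: read the wrist's pose just before it. camera_info takes no time and is no camera call; for the wrist camera it gives the pose at the moment of the call.
- bot.finish_job(): hands the job in; it is judged then, once.
Trained networks look in the newest picture that a camera, given by its name, has taken for a name from the list of things; names that differ only in an ending like _2 or _b are one class to them, and where a whole thing is asked for, a point or a joint stands for the part that bears it (a point fixed in the world has none). Each returns a list of dicts, best first, with "score" (0 to 1); they miss things now and then, are a little off and sometimes report something else, mostly with a low value. They report only what shows in the picture. A call takes as long as a camera call.
- bot.recognise(target, camera): "box" ([left, top, right, bottom] as shares, 0 to 1, of the picture: columns of its width, rows of its height, round what is visible of it).
- bot.trace(target, camera): "mask" (384x512 bool, what is visible of it) and "box" ([left, top, right, bottom] as shares, 0 to 1, of the picture: columns of its width, rows of its height, round what is visible of it).
- bot.mark_of(target, camera): "at" ([row, column] as shares, 0 to 1, of the picture: columns of its width, rows of its height: a listed point, or the origin of a listed thing).
The state is a dict: "time": time; "q": joint angles; "joint_vel": joint speeds; "joint_torque": joint torques, N m; "tool_pos": TCP position; "tcp_rot": TCP orientation; "wrist_force": force on the tool from outside, world axes, zero at the start; "torque": the same for the moment, N m; "width": opening from 0.0 (shut) to 1.0 (fully open); "grip_force": force on a finger pad.
Only numpy, scipy, OpenCV 4.12 (cv2) and the standard library are available. Lean on these libraries where they do the work, as an engineer would, in place of code of your own. Each camera call takes 0.05 s, during which the arm holds its last target. There are 200 camera calls.

### The job

Turn the two black adjusting screws on the mirror mount, one after the other and as often as needed, until the red light spot sits inside the green ring on the white screen, clear of the ring's edge. Then let go of the screws. Do not touch the mirrors themselves, and leave the other things on the bench where they are.

Things in the scene. Friction and masses are not known exactly. Their poses are not given: they have to be found in the camera images.
- board: dark base plate, 370x260x12 mm, bolted down; its far half bears a white paper screen 190x230 mm (top at z 14.5 mm, centre 82 mm ahead of this origin), its near half the mirror mount. Origin: centre of the plate's underside; x from the mount to the screen, y left, z up
- mount: aluminium plate 80x190x12 mm on two posts on the board, about 0.15 m up, leaning 20 degrees from level; origin at its centre, z normal to it, up and towards the board's -x. The two screw knobs, 110 mm apart, stand on its upper side (tops about 0.21 m up); the mirrors hang under it. Fixed
- left_grip (a point): left screw (+y side): centre of its round black knob, 40 mm wide, 30 mm high, 18 mm of free stem below. z = its axis, pointing out, leaning about 20 degrees from vertical to the board's -x; the frame turns with the knob. Stiff (0.05 N m), turns 4 rad either way. Anticlockwise (seen from outside) moves the spot leftwards on a gentle arc, about along [-0.27, 0.96] in the board's frame, somewhere between 14 and 22 mm per rad; back if turned the other way
- right_grip (a point): right screw (-y side): centre of its round black knob, 40 mm wide, 30 mm high, 18 mm of free stem below. z = its axis, pointing out, leaning about 20 degrees from vertical to the board's -x; the frame turns with the knob. Stiff (0.05 N m), turns 4 rad either way. Clockwise (seen from outside) moves the spot away from the mount, about along [0.98, -0.2] in the board's frame, somewhere between 14 and 22 mm per rad; back if turned the other way
- spot: the pointer's reflected light spot, a red disc 14 mm across on the white screen; this point is its centre. It is only light: nothing can push it; it moves when the screws turn.
- ring_mark: green ring printed on the white screen, 40 mm outside and 26 mm inside diameter: the target; this point is its centre. It cannot be moved; it is left and far or right and near of the screen's middle
- square_mark: blue square outline on the screen, 40 mm outside, 26 mm inside; this point is its centre. Not the target; fixed, on the other side
- left_mirror: black square mirror cell, 56x56x8 mm, with a round mirror facing down, hanging 22 mm under the mount's plate below the left screw; it tips a little as the screw turns. Origin at its centre. Leave it untouched
- right_mirror: the same under the right screw; it also swivels a little with the left screw. Leave it untouched
- tape_1: beige tape roll, 100 mm across, 25 mm high, on the left; origin at the centre of its underside; a bystander
- mug_1: orange mug, 81x113x101 mm, on the left; origin at the centre of its underside; a bystander
- notebook_1: notebook, 210x153x16 mm, on the right; origin at the centre of its underside; a bystander
- pouch_cell: flat black battery cell, 105x48x5 mm, on the right; origin at the centre of its underside; a bystander
- loupe: black eye loupe, 42 mm across, 36 mm high, standing on the base plate at its near edge, between the mount's posts; origin at the centre of its underside; a bystander

How it is judged:
By the outcome, as a careful person would: the job done as asked, in the order asked, and still so for the second after the job is handed in, with the robot touching nothing.
It also fails if it takes over 58 s, if anything falls off the work surface, if the arm or the gripper's body presses on something with over 40 N, if the wrist force passes 120 N, or if a joint passes its speed limit or range.

## Working session

There is one attempt and no reset: what is moved stays moved. The work goes in short steps, Python scripts to look and compute and a tool call to move; the robot and the scene stay as the last step left them, time stands still between calls to the robot, and variables do not carry over. Pictures are saved under pics/ and viewed, at most 10 in all, crops included, and the job is handed in when it is done.

Besides the shell and the picture viewer there is one more tool, called after ">>>" as a command line: name --pt "numbers of a row" for each row, then --argument value for the rest. servo_tool: Moves the arm, as the interface text tells. Shifts and turns lie within -1 to 1; 1 stands for 0.15 m of shift or 180 degrees of turn. Its arguments: {"type":"object","properties":{"series":{"type":"array","items":{"type":"array","items":{"type":"number"}}},"newtons":{"type":"number"}},"required":["series"]}

```bash
mkdir -p pics
cat > h.py <<'E'
from workcell import bot
import numpy as np, cv2
def cam(n):
    c=bot.camera_info(n); f=192/np.tan(np.radians(c["vertical_fov"])/2)
    K=np.array([[f,0,c["cx"]],[0,f,c["cy"]],[0,0,1]]); return K,np.array(c["dist"],float),np.array(c["R"]),np.array(c["t"])
def ray(n,uv,C=None):
    K,d,R,t=C or cam(n); p=cv2.undistortPoints(np.array([[uv]],float),K,d)[0,0]
    return -R.T@t, R.T@np.array([p[0],p[1],1.])
def onz(n,uv,z,C=None):
    o,r=ray(n,uv,C); return o+r*(z-o[2])/r[2]
def tri(rs):
    A=np.zeros((3,3));b=np.zeros(3)
    for o,r in rs:
        r=r/np.linalg.norm(r);P=np.eye(3)-np.outer(r,r);A+=P;b+=P@o
    X=np.linalg.solve(A,b);return X,[np.linalg.norm((np.eye(3)-np.outer(r,r)/(r@r))@(X-o)) for o,r in rs]
def mk(t,n):
    return [(round(m["score"],2),np.array([m["at"][1]*512,m["at"][0]*384])) for m in bot.mark_of(t,n)]
E
python3 - <<'E'
from h import *
ims=[bot.read_camera(n) for n in("side","top")]
cv2.imwrite("pics/a.png",cv2.cvtColor(ims[0],cv2.COLOR_RGB2BGR));cv2.imwrite("pics/b.png",cv2.cvtColor(ims[1],cv2.COLOR_RGB2BGR))
for t in["board","mount","left_grip","right_grip","spot","ring_mark","square_mark","loupe","mug_1"]:
    for n in("side","top"):print(t,n,[(s,p.round(1)) for s,p in mk(t,n)][:2])
for n in("side","top"):
    c=cam(n);print(n,(-c[2].T@c[3]).round(3),c[2][2].round(2))
E
```

```text
board side [(0.96, array([247.8, 219.9]))]
board top [(0.65, array([265.2, 183.6])), (0.63, array([159.1, 234.3]))]
mount side [(0.93, array([278.7, 186.7])), (0.64, array([248.2, 221.4]))]
mount top [(0.88, array([263.1, 211.9]))]
left_grip side [(0.55, array([281.7, 183.5]))]
left_grip top [(0.68, array([248.4, 212.4]))]
right_grip side [(0.46, array([286.7, 165.9]))]
right_grip top [(0.65, array([281.2, 221.2]))]
spot side []
spot top []
ring_mark side [(0.6, array([234.7, 211.8]))]
ring_mark top [(0.61, array([274.7, 168.8]))]
square_mark side [(0.6, array([216.3, 217.2]))]
square_mark top [(0.59, array([136.9, 193.2])), (0.38, array([261.4, 158.4]))]
loupe side [(0.53, array([305. , 327.3])), (0.48, array([294.1, 223.6]))]
loupe top [(0.74, array([265. , 182.6])), (0.55, array([264.1, 228. ]))]
mug_1 side [(0.6, array([303.6, 330.3]))]
mug_1 top [(0.72, array([161.3, 234.6])), (0.61, array([355.5, 223.2]))]
side [0.497 0.904 0.707] [ 0.08 -0.84 -0.53]
top [0.515 0.028 1.471] [ 0.04  0.   -1.  ]
```

Run:
```python
import cv2,numpy as np
a=cv2.imread("pics/a.png");b=cv2.imread("pics/b.png")
a=cv2.resize(a[140:290,170:370],(800,600),interpolation=3)
cv2.imwrite("pics/a2.png",a)
b=cv2.resize(b[120:270,165:365],(800,600),interpolation=3);cv2.imwrite("pics/b2.png",b)
```

```text
(no output)
```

View pics/b.png

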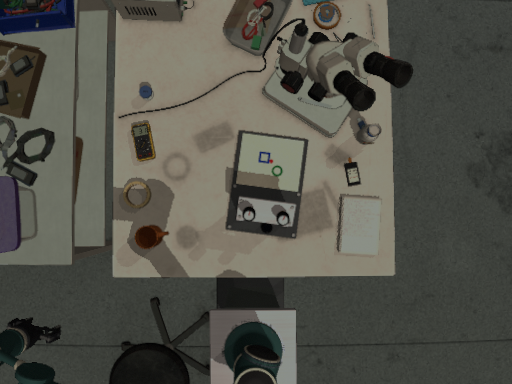

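View pics/a2.png

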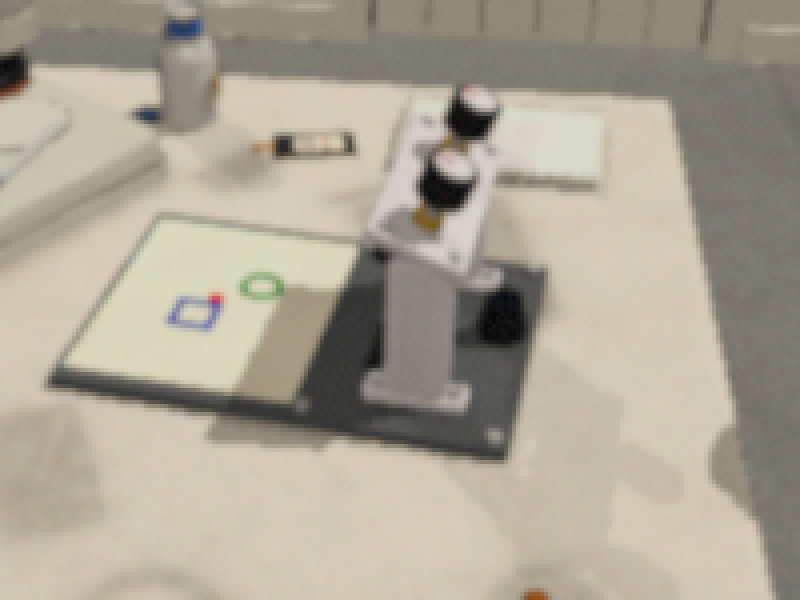

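View pics/b2.png

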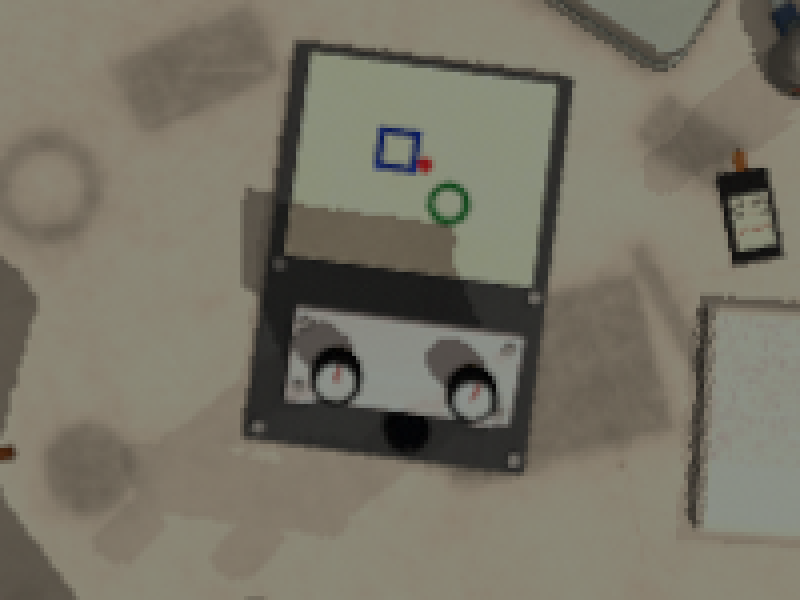

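The side view shows the spot beside the blue square at about (224,215), with the ring at (235,212). The top view has the spot at (271,161), the ring at (277,171), and the knobs at (249,215) and (283,220).

```bash
cat >> h.py <<'E'
def blob(im,kind,roi,sub=8):
    x0,y0,x1,y1=roi; h=cv2.cvtColor(im,cv2.COLOR_RGB2HSV).astype(int)[y0:y1,x0:x1]
    H,S,V=h[...,0],h[...,1],h[...,2]
    m={'r':((H<12)|(H>168))&(S>110)&(V>80),'g':(H>40)&(H<85)&(S>100)}[kind]
    ys,xs=np.nonzero(m)
    if len(xs)==0:return None,0
    w=S[ys,xs].astype(float)
    if kind=='g':
        (cx,cy),_,_=cv2.fitEllipse(np.stack([xs,ys],1).astype(np.float32));return np.array([cx+x0,cy+y0]),len(xs)
    return np.array([(xs*w).sum()/w.sum()+x0,(ys*w).sum()/w.sum()+y0]),len(xs)
E
python3 - <<'E'
from h import *
T=cv2.cvtColor(cv2.imread("pics/b.png"),cv2.COLOR_BGR2RGB);S=cv2.cvtColor(cv2.imread("pics/a.png"),cv2.COLOR_BGR2RGB)
for n,im,roi in(("top",T,(238,132,305,188)),("side",S,(184,190,252,240))):
    for k in"rg":
        p,c=blob(im,k,roi);print(n,k,p,c,onz(n,p,.0145).round(4))
# board corners from crop readings (top plate z=.012)
for uv in((298,42),(572,76),(522,472),(245,437)):print(onz("top",(uv[0]/4+165,uv[1]/4+120),.012).round(4))
for g in("left_grip","right_grip"):
    X,r=tri([ray(n,mk(g,n)[0][1]) for n in("side","top")]);print(g,X.round(4),np.round(r,4))
# knob top discs by eye
for a,b in(((337,381),(452,163)),((472,399),(478,98))):
    X,r=tri([ray("top",(a[0]/4+165,a[1]/4+120)),ray("side",(b[0]/4+170,b[1]/4+140))]);print(X.round(4),np.round(r,4))
E
```

```text
top r [270.85542169 160.8206158 ] 8 [ 0.6979 -0.0699  0.0145]
top g [276.75027466 170.41183853] 27 [ 0.6623 -0.0912  0.0145]
side r [223.50680272 214.        ] 2 [ 0.697  -0.0693  0.0145]Traceback (most recent call last):
  File "<stdin>", line 5, in <module>
  File "h.py", line 10, in onz
    o,r=ray(n,uv,C); return o+r*(z-o[2])/r[2]
        ~~~^^^^^^^^
  File "h.py", line 7, in ray
    K,d,R,t=C or cam(n); p=cv2.undistortPoints(np.array([[uv]],float),K,d)[0,0]
                           ~~~~~~~~~~~~~~~~~~~^^^^^^^^^^^^^^^^^^^^^^^^^^^^
cv2.error: OpenCV(4.12.0) /io/opencv/modules/calib3d/src/undistort.dispatch.cpp:538: error: (-215:Assertion failed) npoints >= 0 && src.isContinuous() && (depth == CV_32F || depth == CV_64F) in function 'undistortPoints'
```

Run:
```python
from h import *
P=[onz("top",(u/4+165,v/4+120),.012) for u,v in((298,42),(572,76),(522,472),(245,437))]
for p in P:print(p.round(4))
c=sum(P)/4; ex=(P[0]+P[1]-P[2]-P[3])[:2]; ey=(P[0]+P[3]-P[1]-P[2])[:2]
print("board",c.round(4),"yaw",np.arctan2(ex[1],ex[0]),np.arctan2(-ey[0],ey[1]),np.hypot(*ex)/2,np.hypot(*ey)/2)
print("ring side",onz("side",(262/4+170,286/4+140),.0145))
for g in("left_grip","right_grip"):
    X,r=tri([ray(n,mk(g,n)[0][1]) for n in("side","top")]);print(g,X.round(4),np.round(r,4))
for a,b in(((337,381),(452,163)),((472,399),(478,98))):
    X,r=tri([ray("top",(a[0]/4+165,a[1]/4+120)),ray("side",(b[0]/4+170,b[1]/4+140))]);print(X.round(4),np.round(r,4))
s=bot.read_state();print(s)
```

```text
[0.8118 0.0449 0.012 ]
[ 0.7787 -0.2086  0.012 ]
[ 0.4139 -0.1577  0.012 ]
[0.4477 0.0956 0.012 ]
board [ 0.613  -0.0564  0.012 ] yaw -0.1384464506446456 -0.13125927815828572 0.36793696881233495 0.25555805249893876
ring side [ 0.65850772 -0.08895289  0.0145    ]
left_grip [0.5069 0.0158 0.197 ] [0.0028 0.0028]
right_grip [ 0.4867 -0.0883  0.2021] [0.0058 0.0058]
[0.5007 0.0133 0.2051] [0.0001 0.0001]
[ 0.4848 -0.0939  0.2044] [0.0007 0.0007]
{'time': 1.2, 'q': array([ 1.28709816e+00,  2.63921221e-01,  1.60401608e+00,  2.45280277e-05,
        1.27367623e+00, -3.69094991e-02]), 'joint_vel': array([-1.50854223e-03, -9.99051918e-04, -2.03241837e-05, -5.77526752e-04,
        7.07617601e-04, -1.17899699e-03]), 'joint_torque': array([-2.13106709e-04, -5.15098250e+01, -3.67712796e+01, -1.12230082e-04,
        1.09260618e-03, -8.78788370e-06]), 'tool_pos': array([0.16489516, 0.65454365, 0.2312567 ]), 'tcp_rot': array([-3.86679672e-01, -3.11767811e+00,  2.64964477e-05]), 'wrist_force': array([ 0.68850665, -0.74352063, -0.37638682]), 'torque': array([0.00404734, 0.00158813, 0.0190149 ]), 'grip_force': 0.0, 'width': 1.0000180419955598}
```

```bash
cat >> h.py <<'E'
from scipy.spatial.transform import Rotation as Ro
YAW=-0.135
ex=np.array([np.cos(YAW),np.sin(YAW),0]);ey=np.array([-np.sin(YAW),np.cos(YAW),0]);ez=np.array([0,0,1.])
a20=np.radians(20);AX=-np.sin(a20)*ex+np.cos(a20)*ez;UX=np.cos(a20)*ex+np.sin(a20)*ez
def Rt(phi,tilt=None):
    z=-AX;y=np.cos(phi)*UX+np.sin(phi)*ey;return Ro.from_matrix(np.stack([np.cross(y,z),y,z],1))
def mv(pos,phi,s=None):
    s=s or bot.read_state();d=(np.array(pos)-s["tool_pos"])/.15
    r=(Rt(phi)*Ro.from_rotvec(s["tcp_rot"]).inv()).as_rotvec()/np.pi
    return d.round(3),r.round(4)
def phi():
    s=bot.read_state();y=Ro.from_rotvec(s["tcp_rot"]).as_matrix()[:,1];return np.arctan2(y@ey,y@UX)
E
python3 - <<'E'
from h import *
s=bot.read_state()
print(AX.round(3),mv([.45,.35,.34],1.0,s),mv([.43,-.035,.34],1.0,s))
E
```

```text
[-0.339  0.046  0.94 ] (array([ 1.901, -2.03 ,  0.725]), array([ 0.0106, -0.1116, -0.1446])) (array([ 1.767, -4.597,  0.725]), array([ 0.0106, -0.1116, -0.1446]))
```

>>> servo_tool --pt "0.7 -0.7 0.7 0 0 0 0" --pt "1 -1 0.72 0 0 0 0" --pt "1 -1 0.72 0 0 0 0" --pt "1 -1 0.72 0 0 0 0" --pt "1 -1 0.72 0 0 0 0"

```text
time: 1.7
tool_pos: [0.3166, 0.503, 0.3412]
tcp_rot: [0.388, 3.116, 0.002]
wrist_force: [-0.5, 1.0, 0.1]
width: 1.002
grip_force: 0.0
```

>>> servo_tool --pt "0.9 -1 0 0.01 -0.112 -0.145 0" --pt "0.9 -1 0 0.01 -0.112 -0.145 0" --pt "0.9 -1 0 0.01 -0.112 -0.145 0" --pt "0.9 -1 0 0.01 -0.112 -0.145 0" --pt "0.9 -1 0 0.01 -0.112 -0.145 0"

```text
time: 2.2
tool_pos: [0.4509, 0.3507, 0.339]
tcp_rot: [0.974, 2.62, 0.101]
wrist_force: [-0.2, 0.2, -0.5]
width: 1.0
grip_force: 0.0
```

>>> servo_tool --pt "0 -1 0 0 0 0 0" --pt "0 -1 0 0 0 0 0" --pt "0 -1 0 0 0 0 0" --pt "0 -1 0 0 0 0 0"

```text
time: 2.6
tool_pos: [0.4496, 0.2, 0.3398]
tcp_rot: [0.975, 2.621, 0.102]
wrist_force: [-0.6, 1.8, 0.2]
width: 1.001
grip_force: 0.0
```

>>> servo_tool --pt "-0.13 -1 0 0 0 0 0" --pt "-0.13 -1 0 0 0 0 0" --pt "-0.13 -1 0 0 0 0 0" --pt "-0.13 -1 0 0 0 0 0"

```text
time: 3.0
tool_pos: [0.4301, 0.0495, 0.34]
tcp_rot: [0.979, 2.618, 0.101]
wrist_force: [-0.3, 0.3, -0.5]
width: 1.003
grip_force: 0.0
```

>>> servo_tool --pt "0 -0.6 0 0 0 0 0" --pt "0 -0.6 0 0 0 0 0" --pt "0 -0.6 0 0 0 0 0" --pt "0 -0.6 0 0 0 0 0"

```text
time: 3.4
tool_pos: [0.4308, -0.0354, 0.3395]
tcp_rot: [0.972, 2.623, 0.106]
wrist_force: [-0.0, 0.0, 0.1]
width: 0.999
grip_force: 0.0
```

Run:
```python
from h import *
s=bot.read_state();print(s["time"],s["tool_pos"],s["q"].round(2),phi(),mv([.43,-.035,.34],1.0,s))
im=bot.read_camera("wrist");cv2.imwrite("pics/w1.png",cv2.cvtColor(im,cv2.COLOR_RGB2BGR))
C=cam("wrist");np.save("c1.npy",np.array(list(C),dtype=object),allow_pickle=True)
for X in([.5007,.0133,.2051],[.4848,-.0939,.2044]):
    print(cv2.projectPoints(np.array([X]),cv2.Rodrigues(C[2])[0],C[3],C[0],C[1])[0].ravel())
for g in("left_grip","right_grip","ring_mark","spot"):print(g,mk(g,"wrist"))
```

```text
3.4 [ 0.43083309 -0.03544461  0.33950689] [-0.14 -0.52  2.14  0.    1.17 -1.  ] 0.9965142100329297 (array([-0.006,  0.003,  0.003]), array([0.0001, 0.0003, 0.0012]))
[307.44361539 158.36477622]
[219.86987375 210.58926606]
left_grip [(0.61, array([302.7968, 154.2912]))]
right_grip [(0.78, array([220.8256, 206.8992]))]
ring_mark [(0.56, array([275.712, 199.296])), (0.55, array([308.48  , 200.7936]))]
spot [(0.49, array([293.7856, 201.9072])), (0.38, array([263.424 , 171.9168]))]
```

View pics/w1.png

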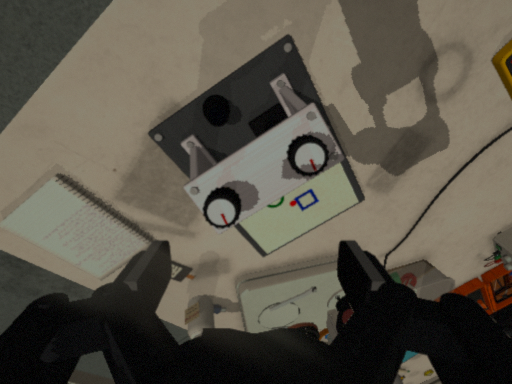

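The wrist picture shows the white knob caps at about (308,156) and (221,212). That's within 2 px of where my measured tops project. I'll refine using the caps from all three views.

Run:
```python
from h import *
W=cv2.imread("pics/w1.png");T=cv2.imread("pics/b.png");S=cv2.imread("pics/a.png");C=tuple(np.load("c1.npy",allow_pickle=True))
C=tuple(np.array(x,float) for x in C)
def cap(im,u,v,r):
    h=im[...,:3].max(2).astype(int)[v-r:v+r+1,u-r:u+r+1];yy,xx=np.mgrid[-r:r+1,-r:r+1]
    m=((h>110)&(xx**2+yy**2<=r*r)).astype(np.uint8)
    n,l,st,ce=cv2.connectedComponentsWithStats(m,connectivity=4);k=l[r,r] or 1+np.argmax(st[1:,4])
    pts=cv2.findNonZero((l==k).astype(np.uint8));hull=cv2.convexHull(pts);M=cv2.moments(hull)
    return np.array([M["m10"]/M["m00"]+u-r,M["m01"]/M["m00"]+v-r]),st[k,4],st[k,:4]
for nm,w,t,s in(("L",(308,156),(249,215),(283,181)),("R",(221,212),(283,220),(289,164))):
    cw=cap(W,*w,19);ct=cap(T,*t,6);cs=cap(S,*s,7);print(nm,cw,ct,cs)
    ra=[ray("wrist",cw[0],C),ray("top",ct[0])]
    print(*tri(ra)); print(*tri(ra+[ray("side",cs[0])]))
```

```text
L (array([309.12878788, 155.54892677]), np.int32(512), array([ 6,  7, 29, 24], dtype=int32)) (array([248.29032258, 215.30824373]), np.int32(58), array([1, 3, 9, 8], dtype=int32)) (array([283.73556797, 179.63500931]), np.int32(99), array([ 1,  1, 14, 10], dtype=int32))
[0.50042334 0.0163651  0.20335528] [np.float64(1.0178096010403178e-05), np.float64(1.0178096010409798e-05)]
[0.49890589 0.01610967 0.20896771] [np.float64(0.001972276408044846), np.float64(0.0016154874565727526), np.float64(0.001298754259527127)]
R (array([220.68021943, 211.72571797]), np.int32(539), array([ 5,  7, 28, 25], dtype=int32)) (array([282.6741573 , 219.77902622]), np.int32(54), array([2, 2, 8, 9], dtype=int32)) (array([289.75126904, 162.56852792]), np.int32(105), array([ 1,  0, 14, 12], dtype=int32))
[ 0.48534407 -0.09300426  0.20660194] [np.float64(0.0003645271256193286), np.float64(0.0003645271256193719)]
[ 0.48414079 -0.09226755  0.21083914] [np.float64(0.001489518650559194), np.float64(0.001480671881757534), np.float64(0.0011271923648321414)]
```

>>> servo_tool --pt "0.357 0.356 -0.3 0 0 0 0" --pt "0.357 0.356 -0.602 0 0 0 0" --pt "0.357 0.356 -0.602 0 0 0 0" --pt "0.357 0.356 -0.602 0 0 0 0"

```text
time: 4.05
tool_pos: [0.4816, 0.0203, 0.244]
tcp_rot: [0.965, 2.635, 0.102]
wrist_force: [-0.3, -0.5, 0.2]
width: 1.003
grip_force: 0.0
```

Run:
```python
from h import *
s=bot.read_state();print(s["time"],s["tool_pos"],s["q"].round(2),mv([.5114,.0143,.174],1.0,s))
```

```text
4.05 [0.48162435 0.0202851  0.24401095] [ 0.03 -0.35  2.21 -0.07  0.95 -0.81] (array([ 0.199, -0.04 , -0.467]), array([ 0.0005, -0.0025, -0.0009]))
```

>>> servo_tool --pt "0 0 0 0 0 0 0" --pt "0 0 0 0 0 0 0"

```text
time: 4.25
tool_pos: [0.4849, 0.0182, 0.2513]
tcp_rot: [0.967, 2.622, 0.106]
wrist_force: [0.3, -0.5, 0.5]
width: 0.996
grip_force: 0.0
```

Run:
```python
from h import *
s=bot.read_state();print(s["time"],s["tool_pos"],s["q"].round(2),mv([.5114,.0143,.174],1.0,s))
```

```text
4.25 [0.48492212 0.01821271 0.2513153 ] [ 0.03 -0.36  2.2  -0.07  0.95 -0.81] (array([ 0.177, -0.026, -0.515]), array([0.0006, 0.0013, 0.0003]))
```

>>> servo_tool --pt "0.036 -0.005 -0.1 0 0 0 0" --pt "0.072 -0.01 -0.2 0 0 0 0" --pt "0.108 -0.015 -0.3 0 0 0 0" --pt "0.144 -0.02 -0.4 0 0 0 0" --pt "0.181 -0.025 -0.503 0 0 0 0" --pt "0.181 -0.025 -0.503 0 0 0 0" --pt "0.181 -0.025 -0.503 0 0 0 0"

```text
time: 4.95
tool_pos: [0.5118, 0.0138, 0.1752]
tcp_rot: [0.969, 2.622, 0.105]
wrist_force: [-0.6, -0.5, 0.3]
width: 1.007
grip_force: 0.0
```

>>> servo_tool --pt "0 0 0 0 0 0 1" --pt "0 0 0 0 0 0 1" --pt "0 0 0 0 0 0 1" --pt "0 0 0 0 0 0 1" --pt "0 0 0 0 0 0 1" --pt "0 0 0 0 0 0 1" --newtons 30

```text
time: 5.55
tool_pos: [0.511, 0.0138, 0.1746]
tcp_rot: [0.968, 2.624, 0.103]
wrist_force: [-4.4, -2.1, 6.6]
width: 0.461
grip_force: 29.5
```

>>> servo_tool --pt "0.048 -0.0065 -0.135 0.0 0 0 1"

```text
time: 5.65
tool_pos: [0.5189, 0.0112, 0.1598]
tcp_rot: [0.965, 2.622, 0.098]
wrist_force: [-35.7, -12.8, 45.3]
width: 0.459
grip_force: 32.7
```

I put the turn into the shift columns, which pushed the tool about 20 mm along the knob axis. I'll open the gripper and back off by the same amount.

>>> servo_tool --pt "-0.048 0.0065 0.135 0 0 0 0" --pt "-0.048 0.0065 0.135 0 0 0 0" --pt "-0.048 0.0065 0.135 0 0 0 0" --pt "-0.048 0.0065 0.135 0 0 0 0"

```text
time: 6.05
tool_pos: [0.5109, 0.0143, 0.1731]
tcp_rot: [0.968, 2.625, 0.104]
wrist_force: [0.4, -0.6, -0.3]
width: 0.998
grip_force: 0.0
```

Run:
```python
from h import *
s=bot.read_state();print(s["time"],s["tool_pos"],s["wrist_force"],mv([.5114,.0143,.174],1.0,s))
T=bot.read_camera("top");S=bot.read_camera("side")
p,c=blob(T,'r',(238,132,305,188));print("top",p,c,onz("top",p,.0145).round(4))
a=cv2.cvtColor(S,cv2.COLOR_RGB2BGR);cv2.imwrite("pics/s2.png",cv2.resize(a[110:290,170:410],(800,600),interpolation=3))
```

```text
6.05 [0.51093214 0.01427413 0.17309586] [ 0.36914604 -0.63436202 -0.26910721] (array([0.003, 0.   , 0.006]), array([0.0006, 0.0002, 0.0005]))
top [270.56416322 160.86043761] 9 [ 0.6977 -0.0688  0.0145]
```

View pics/s2.png

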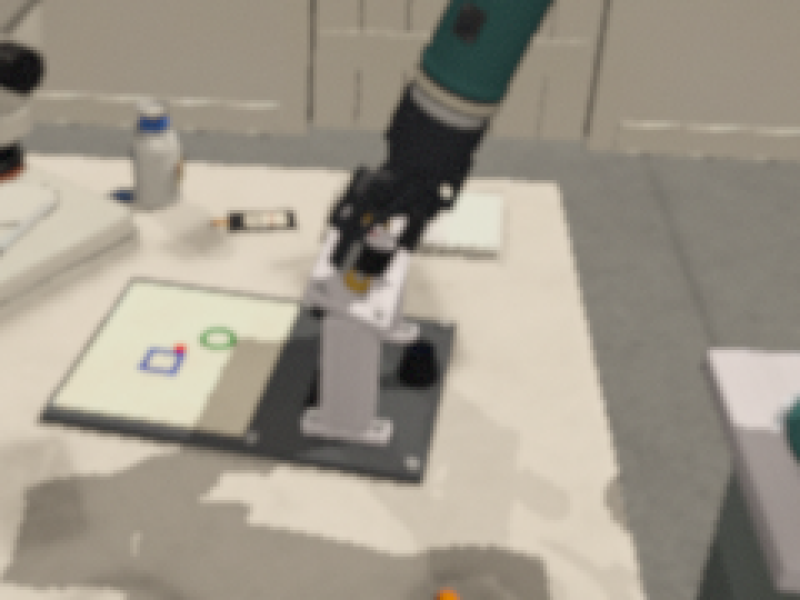

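The side view shows the mount intact, the spot still beside the square at about (224,215), and the fingers on either side of the left knob. Next I'll grip it and turn, with the turn in columns 4 to 6.

>>> servo_tool --pt "0 0 0 0 0 0 1" --pt "0 0 0 0 0 0 1" --pt "0 0 0 0 0 0 1" --pt "0 0 0 0 0 0 1" --pt "0 0 0 0 0 0 1" --pt "0 0 0 0.016 -0.002 -0.045 1" --pt "0 0 0 0.032 -0.004 -0.09 1" --pt "0 0 0 0.032 -0.004 -0.09 1" --newtons 30

```text
time: 6.95
tool_pos: [0.5113, 0.0145, 0.1735]
tcp_rot: [1.357, 2.461, 0.174]
wrist_force: [0.2, 1.1, -0.7]
width: 0.461
grip_force: 30.2
```

Run:
```python
from h import *
print(phi(),bot.read_state()["q"].round(2));T=bot.read_camera("top")
p,c=blob(T,'r',(238,132,305,188));print("top",p,c,onz("top",p,.0145).round(4))
```

```text
0.6980913220616739 [ 0.02 -0.22  2.25 -0.08  0.77 -0.5 ]
top [272.00463768 160.7715942 ] 10 [ 0.698  -0.0741  0.0145]
```

>>> servo_tool --pt "0 0 0 0.016 -0.002 -0.045 1" --pt "0 0 0 0.032 -0.004 -0.09 1" --pt "0 0 0 0.049 -0.007 -0.135 1" --pt "0 0 0 0.065 -0.009 -0.18 1" --pt "0 0 0 0.081 -0.011 -0.225 1" --pt "0 0 0 0.097 -0.013 -0.27 1" --pt "0 0 0 0.113 -0.015 -0.314 1" --pt "0 0 0 0.13 -0.018 -0.359 1" --pt "0 0 0 0.146 -0.02 -0.404 1" --pt "0 0 0 0.162 -0.022 -0.449 1" --pt "0 0 0 0.178 -0.024 -0.494 1" --pt "0 0 0 0.178 -0.024 -0.494 1" --pt "0 0 0 0.178 -0.024 -0.494 1"

```text
time: 8.3
tool_pos: [0.5135, 0.0139, 0.1745]
tcp_rot: [2.886, 0.717, 0.49]
wrist_force: [10.8, -1.5, -5.9]
width: 0.456
grip_force: 31.3
```

Run:
```python
from h import *
print(phi(),bot.read_state()["q"].round(2));T=bot.read_camera("top");S=bot.read_camera("side")
p,c=blob(T,'r',(238,132,305,188));w=onz("top",p,.0145);print("top",p,c,w.round(4))
d=np.array([.6623,-.0912])-w[:2];d=np.array([d@ex[:2],d@ey[:2]]);print(d,np.linalg.solve(np.array([[-.27,.98],[.96,-.2]]),d))
p,c=blob(S,'r',(184,190,260,240));print("side",p,c,None if p is None else onz("side",p,.0145).round(4))
```

```text
-0.9488043396433966 [ 0.01 -0.22  2.25 -0.07  0.77  1.14]
top [279.66554997 160.43271915] 11 [ 0.6991 -0.1023  0.0145]
[-0.03796057  0.00608228] [-0.00183974 -0.03924214]
side [225.         208.52066116] 2 [ 0.6977 -0.1029  0.0145]
```

>>> servo_tool --pt "0 0 0 0 0 0 0" --pt "0 0 0 0 0 0 0" --pt "0 0 0 0 0 0 0" --pt "0 0 0 0 0 0 0" --pt "-0.06 0.008 0.167 0 0 0 0" --pt "-0.12 0.017 0.334 0 0 0 0" --pt "-0.181 0.025 0.501 0 0 0 0" --pt "-0.205 -0.15 0.503 0 0 0 0" --pt "-0.23 -0.35 0.505 0 0 0 0" --pt "-0.255 -0.55 0.507 0 0 0 0" --pt "-0.275 -0.698 0.51 0 0 0 0" --pt "-0.275 -0.698 0.51 0 0 0 0" --pt "-0.275 -0.698 0.51 0 0 0 0" --pt "-0.275 -0.698 0.51 0 0 0 0"

```text
time: 9.8
tool_pos: [0.4698, -0.0898, 0.2499]
tcp_rot: [2.891, 0.714, 0.483]
wrist_force: [0.0, 0.7, 0.7]
width: 1.007
grip_force: 0.0
```

Run:
```python
from h import *
s=bot.read_state();print(s["time"],s["tool_pos"],phi(),s["q"].round(2),mv([.4972,-.0942,.1755],phi(),s))
```

```text
9.8 [ 0.46982554 -0.08977206  0.24988122] -0.9520642643991774 [-0.28 -0.37  2.21  0.06  0.96  0.78] (array([ 0.182, -0.03 , -0.496]), array([-0.0007, -0.0014, -0.0002]))
```

>>> servo_tool --pt "0.036 -0.006 -0.1 0 0 0 0" --pt "0.072 -0.012 -0.2 0 0 0 0" --pt "0.108 -0.018 -0.3 0 0 0 0" --pt "0.144 -0.024 -0.4 0 0 0 0" --pt "0.182 -0.03 -0.496 0 0 0 0" --pt "0.182 -0.03 -0.496 0 0 0 0" --pt "0.182 -0.03 -0.496 0 0 0 1" --pt "0.182 -0.03 -0.496 0 0 0 1" --pt "0.182 -0.03 -0.496 0 0 0 1" --pt "0.182 -0.03 -0.496 0 0 0 1" --pt "0.182 -0.03 -0.496 0 0 0 1" --pt "0.182 -0.03 -0.496 0 0 0 1" --newtons 30

```text
time: 11.0
tool_pos: [0.4976, -0.0949, 0.177]
tcp_rot: [2.89, 0.712, 0.485]
wrist_force: [-4.2, 2.2, 5.9]
width: 0.462
grip_force: 29.8
```

>>> servo_tool --pt "0 0 0 -0.016 0.002 0.045 1" --pt "0 0 0 -0.032 0.004 0.09 1" --pt "0 0 0 -0.049 0.007 0.135 1" --pt "0 0 0 -0.065 0.009 0.18 1" --pt "0 0 0 -0.081 0.011 0.225 1" --pt "0 0 0 -0.097 0.013 0.27 1" --pt "0 0 0 -0.113 0.015 0.314 1" --pt "0 0 0 -0.13 0.018 0.359 1" --pt "0 0 0 -0.146 0.02 0.404 1" --pt "0 0 0 -0.162 0.022 0.449 1" --pt "0 0 0 -0.178 0.024 0.494 1" --pt "0 0 0 -0.194 0.026 0.539 1" --pt "0 0 0 -0.21 0.029 0.584 1" --pt "0 0 0 -0.227 0.031 0.628 1" --pt "0 0 0 -0.227 0.031 0.628 1" --pt "0 0 0 -0.227 0.031 0.628 1"

```text
time: 12.6
tool_pos: [0.495, -0.0953, 0.175]
tcp_rot: [0.771, 2.689, 0.061]
wrist_force: [-7.3, 1.0, 5.7]
width: 0.457
grip_force: 36.1
```

```bash
cat > look.py <<'E'
from h import *
print(phi(),bot.read_state()["q"].round(2));T=bot.read_camera("top");S=bot.read_camera("side")
p,c=blob(T,'r',(238,132,305,188));
if c:
    w=onz("top",p,.0145);print("top",p,c,w.round(4))
    d=np.array([.6623,-.0912])-w[:2];d=np.array([d@ex[:2],d@ey[:2]]);print(d,np.linalg.solve(np.array([[-.27,.98],[.96,-.2]]),d))
p,c=blob(S,'r',(184,190,260,240));print("side",p,c,None if p is None else onz("side",p,.0145).round(4))
a=cv2.resize(cv2.cvtColor(T,cv2.COLOR_RGB2BGR)[140:200,235:305],(466,400),interpolation=3)
b=cv2.resize(cv2.cvtColor(S,cv2.COLOR_RGB2BGR)[190:240,190:248],(464,400)[:2],interpolation=3)[:, :330]
import sys;cv2.imwrite(sys.argv[1],np.hstack([a,b]))
E
python3 look.py pics/l1.png
```

```text
1.1487471001227305 [-0.27 -0.25  2.26  0.05  0.78 -1.31]
top [274.06698281 170.33491405] 9 [ 0.6626 -0.0813  0.0145]
[ 0.00100216 -0.00982392] [-0.01063037 -0.00190617]
side [234.48813559 212.57457627] 4 [ 0.661  -0.0821  0.0145]
```

View pics/l1.png

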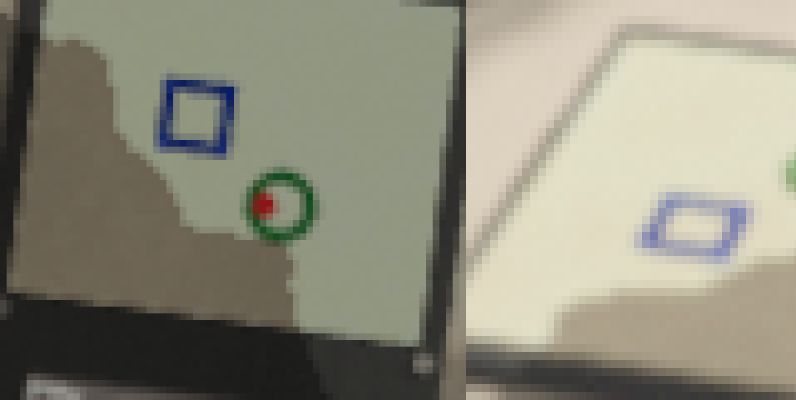

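>>> servo_tool --pt "0 0 0 -0.0086 0.0012 0.024 1" --pt "0 0 0 -0.0086 0.0012 0.024 1" --pt "0 0 0 -0.0086 0.0012 0.024 1" --pt "0 0 0 -0.0086 0.0012 0.024 0" --pt "0 0 0 -0.0086 0.0012 0.024 0" --pt "0 0 0 -0.0086 0.0012 0.024 0" --pt "0 0 0 -0.0086 0.0012 0.024 0" --pt "-0.06 0.008 0.167 0 0 0 0" --pt "-0.12 0.017 0.334 0 0 0 0" --pt "-0.181 0.025 0.501 0 0 0 0" --pt "-0.16 0.2 0.5 0 0 0 0" --pt "-0.13 0.4 0.495 0 0 0 0" --pt "-0.105 0.6 0.492 0 0 0 0" --pt "-0.083 0.748 0.491 0 0 0 0" --pt "-0.083 0.748 0.491 0 0 0 0" --pt "-0.083 0.748 0.491 0 0 0 0" --pt "-0.083 0.748 0.491 0 0 0 0"

```text
time: 14.4
tool_pos: [0.4846, 0.0165, 0.2492]
tcp_rot: [0.771, 2.684, 0.063]
wrist_force: [0.2, -0.9, 0.6]
width: 0.999
grip_force: 0.0
```

Run:
```python
from h import *
s=bot.read_state();print(s["time"],s["tool_pos"],phi(),s["q"].round(2),mv([.5125,.0143,.174],phi(),s))
```

```text
14.4 [0.48460717 0.01652074 0.24917969] 1.1472387554607064 [ 0.03 -0.35  2.2  -0.08  0.95 -0.95] (array([ 0.186, -0.015, -0.501]), array([0.0018, 0.0003, 0.0006]))
```

>>> servo_tool --pt "0.036 -0.003 -0.1 0 0 0 0" --pt "0.072 -0.006 -0.2 0 0 0 0" --pt "0.108 -0.009 -0.3 0 0 0 0" --pt "0.144 -0.012 -0.4 0 0 0 0" --pt "0.186 -0.015 -0.501 0 0 0 0" --pt "0.186 -0.015 -0.501 0 0 0 0" --pt "0.186 -0.015 -0.501 0 0 0 1" --pt "0.186 -0.015 -0.501 0 0 0 1" --pt "0.186 -0.015 -0.501 0 0 0 1" --pt "0.186 -0.015 -0.501 0 0 0 1" --pt "0.186 -0.015 -0.501 0 0 0 1" --pt "0.186 -0.015 -0.501 0.016 -0.002 -0.045 1" --pt "0.186 -0.015 -0.501 0.032 -0.004 -0.09 1" --pt "0.186 -0.015 -0.501 0.049 -0.007 -0.135 1" --pt "0.186 -0.015 -0.501 0.065 -0.009 -0.18 1" --pt "0.186 -0.015 -0.501 0.065 -0.009 -0.18 1" --pt "0.186 -0.015 -0.501 0.065 -0.009 -0.18 1" --newtons 30

```text
time: 16.1
tool_pos: [0.5118, 0.013, 0.1753]
tcp_rot: [1.544, 2.356, 0.201]
wrist_force: [-7.9, -9.1, 6.1]
width: 0.459
grip_force: 30.7
```

```bash
python3 look.py pics/l2.png
```

```text
0.546792595988004 [ 0.02 -0.22  2.25 -0.09  0.78 -0.34]
top [276.21320093 170.51752336] 10 [ 0.6619 -0.0892  0.0145]
[ 0.00065584 -0.00191078] [-0.00196369  0.00012821]
side [234.99286442 211.32008155] 7 [ 0.6604 -0.0898  0.0145]
```

View pics/l2.png

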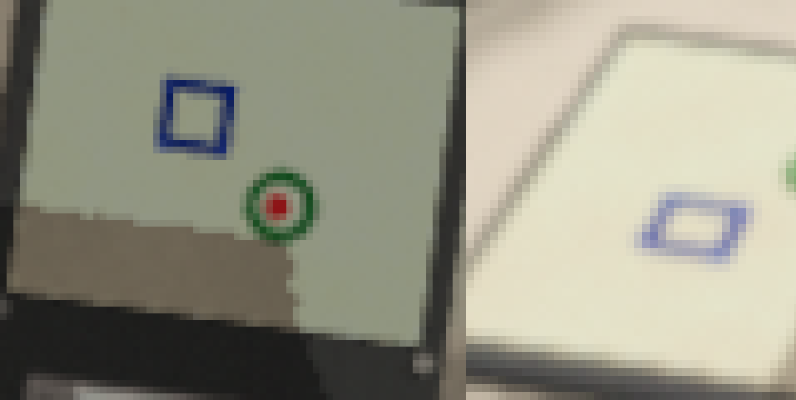

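The spot is now inside the ring, about 2 mm left of centre. I'll turn the left screw 0.12 rad more, let go and back away.

>>> servo_tool --pt "0 0 0 0.013 -0.002 -0.036 1" --pt "0 0 0 0.013 -0.002 -0.036 1" --pt "0 0 0 0.013 -0.002 -0.036 1" --pt "0 0 0 0.013 -0.002 -0.036 0" --pt "0 0 0 0.013 -0.002 -0.036 0" --pt "0 0 0 0.013 -0.002 -0.036 0" --pt "0 0 0 0.013 -0.002 -0.036 0" --pt "0 0 0 0.013 -0.002 -0.036 0" --pt "-0.06 0.008 0.167 0.013 -0.002 -0.036 0" --pt "-0.12 0.017 0.334 0.013 -0.002 -0.036 0" --pt "-0.181 0.025 0.501 0.013 -0.002 -0.036 0" --pt "-0.25 0.03 0.75 0.013 -0.002 -0.036 0" --pt "-0.25 0.03 0.75 0.013 -0.002 -0.036 0" --pt "-0.25 0.03 0.75 0.013 -0.002 -0.036 0" --pt "-0.25 0.03 0.75 0.013 -0.002 -0.036 0"

```text
time: 17.7
tool_pos: [0.4745, 0.0195, 0.2852]
tcp_rot: [1.69, 2.266, 0.233]
wrist_force: [0.8, -0.1, 0.2]
width: 1.001
grip_force: 0.0
```

```bash
python3 look.py pics/l3.png
```

```text
0.4253594914760378 [ 0.03 -0.39  2.16 -0.07  1.03 -0.23]
top [276.87372449 170.62755102] 9 [ 0.6615 -0.0916  0.0145]
[0.00074626 0.00054938] [0.00077542 0.00097513]
side [235.29352227 210.97874494] 7 [ 0.6597 -0.092   0.0145]
```

View pics/l3.png

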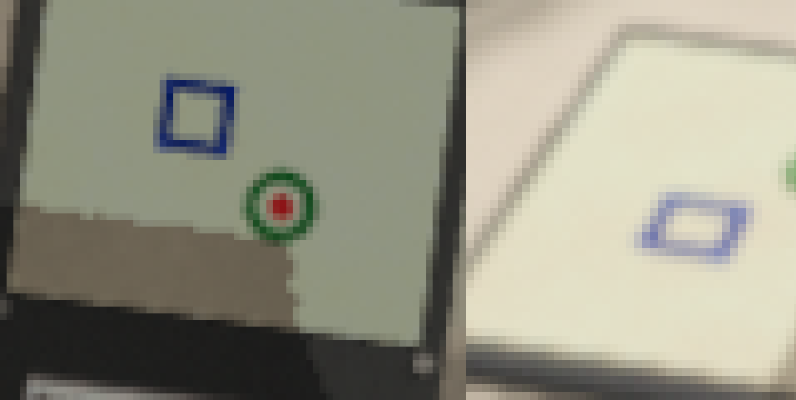

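The spot sits in the middle of the ring, within about 1 mm, and the gripper is clear of the screws, so I'm handing in the job.

```bash
python3 -c "
from workcell import bot
print(bot.finish_job())"
```

```text
the job is handed in; nothing more can be done
None
```

The red spot is inside the green ring, about 1 mm from its centre, with both screws released, and I handed the job in at about 18 s; one mistyped move briefly pushed the fingers down the left knob at about 59 N wrist force (limit 120 N; I can't tell if the 40 N pressing limit applies), and the pictures showed no damage.

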